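# Load the hinge drying tray and turn the air back on

### The job

The hinges lying on the shelf need air-drying. Shut off the air by turning the ball-valve handle fully crosswise to its pipe, then lift the tray's hold-down lever fully back, lay every hinge flat in the tray, side by side and not stacked, and press the lever all the way down again. Only then turn the air fully back on, handle in line with the pipe; never have the air on while the hold-down is up, and leave the pliers, funnel and tub where they are.

Things in the scene. Friction and masses are not known exactly. Their poses are not given: they have to be found in the camera images.
- stand: the drying tray, aluminium, fixed to the shelf: base plate 200 x 300 mm, 6 mm thick (the tray floor, level z = 6 mm), with a low wall around a space 130 mm (its x) by 260 mm (its y); wall top 20 mm above the shelf, walls 6 mm thick. Origin at the centre of the walled space, on the shelf surface; x points away from the robot side (to the hold-down's shaft), y to the lever's side, z up. Two bearing blocks 42 mm high stand at x = 85 mm, y = +-142 mm
- bail (a joint): the hold-down: a steel wire grid (rods of 6 mm) and a hand lever on one shaft, which runs along the tray's y at x = 85 mm, z = 26 mm in the tray's frame. 0 = lowered (grid level over the tray, its underside 23 mm above the shelf), grows as the lever is lifted up and away from the robot, to the stop at 1.75 rad (grid leaning 10 degrees back beyond upright, 144 mm high). Friction holds it wherever it is left; about 3 N at the knob moves it
- bail_knob (a point): centre of the black knob at the end of the hold-down's hand lever: a cylinder 18 mm in diameter, 26 mm long, its axis along the tray's y, so it can be pinched by its flat ends and turns between the fingers. It lies 90.5 mm from the shaft's axis; at joint 0 it is 85 mm in front of (toward the robot) and 31 mm above the shaft. The lever rod, 8 mm thick, runs from its middle to the shaft
- bail_pivot (a point): the point on the hold-down's shaft axis at the lever (the knob circles it; tray's x = 85, y = 180, z = 26 mm); axes as the tray's
- handle (a joint): the ball valve's quarter-turn handle on an upright axis: 0 = closed stop (handle square across the pipe), 1.571 = open stop (handle along the pipe); it opens clockwise seen from above. Friction holds it anywhere; about 3 N at the grip moves it
- handle_grip (a point): on the handle's black sleeve, 80 mm from the valve's axis, at mid-height. The sleeve is 16 mm wide, 14 mm tall, and reaches from 40 to 106 mm out from the axis, its centre 86 mm above the shelf; inward of it is a flat steel strap 18 mm wide, 4 mm thick. The pipe below tops out 64 mm above the shelf, the brass valve body in its middle 71 mm
- handle_pivot (a point): point on the handle's axis, at the handle's height; fixed to the valve: its x runs along the pipe (120 mm long between two risers, fixed to the shelf). The closed handle points to its -y, the open handle to its -x (towards the robot)
- hinge0: a folded butt hinge, brass-tone steel, lying flat: a solid slab 76 mm long (its x) x 30 mm wide (its y) x 10 mm thick (its z), about 130 g; origin at the centre of the solid, so 5 mm above what it lies on. Either face may end up. Two to four hinges are present; absent ones read None
- hinge1: a folded butt hinge, brass-tone steel, lying flat: a solid slab 76 mm long (its x) x 30 mm wide (its y) x 10 mm thick (its z), about 130 g; origin at the centre of the solid, so 5 mm above what it lies on. Either face may end up. Two to four hinges are present; absent ones read None
- hinge2: a folded butt hinge, brass-tone steel, lying flat: a solid slab 76 mm long (its x) x 30 mm wide (its y) x 10 mm thick (its z), about 130 g; origin at the centre of the solid, so 5 mm above what it lies on. Either face may end up. Two to four hinges are present; absent ones read None
- hinge3: a folded butt hinge, brass-tone steel, lying flat: a solid slab 76 mm long (its x) x 30 mm wide (its y) x 10 mm thick (its z), about 130 g; origin at the centre of the solid, so 5 mm above what it lies on. Either face may end up. Two to four hinges are present; absent ones read None
- pliers: stainless pliers, 165 x 50 mm, 16 mm high, lying on the shelf; bystander. Origin under the joint of the jaws. (Beyond them, in the far left corner, a bolt carousel 260 mm across and 105 mm high is fixed to the shelf)
- funnel: yellow plastic funnel standing on its mouth, 110 mm in diameter, 110 mm high; bystander. Origin at the centre of its underside
- tub: empty white plastic tub 130 x 180 mm, 75 mm high; bystander. Origin at the centre of its underside
There are look-alikes about, which are no part of the job. What is shaped like the part that bears handle but red is not meant. Leave any black look-alike of the hinge1 alone.

How it is judged:
By the outcome, as a careful person would: the job done as asked, in the order asked, and still so for the second after the job is handed in, with the robot touching nothing.
Of hinge0, hinge1, hinge2, hinge3 only 2 to 4 are there at a start; the rules pass over those that are not, and their reading is None.
At some moment in a run one of hinge0, hinge1, hinge2, hinge3 may be knocked a few centimetres aside while the robot is not near it.
Once in a run the grip may slacken for a moment while it holds something.
It also fails if it takes over 208 s, if anything falls off the work surface, if the arm or the gripper's body presses on something with over 40 N, if the wrist force passes 120 N, or if a joint passes its speed limit or range.

### The arm

A 7-joint arm with a two-finger parallel gripper is mounted at the origin on the work surface. World frame = base frame: x ahead of the robot, y to its left, z up, the work surface at z = 0. Lengths are in mm, angles in rad, forces in N, time in s.
With the tool pointing down it reaches from about 400 to 875 mm from the base axis. Payload 6.5 kg.
Tool frame: the origin (TCP) lies on the front face of the gripper's body, between the roots of the fingers; the fingertips stand 73 mm ahead of it and the grasp point (between the pads) lies 54 mm ahead of it; z points along the fingers, y is the line along which they close (so a half turn about z gives the same grasp; the last joint's range is limited). The gripper opens to 85 mm and grips with 20 to 120 N. Pads are 22 mm wide; open, the fingers measure 114 mm over their backs; the gripper's body (76 mm by 85 mm) begins 54 mm behind the grasp point. The pads swing forward as they close: fully open they stand 13 mm farther back than shut.
Start: joints at [-1.193, 0.536, -0.004, 1.538, 0.003, 1.067, -0.071], TCP at [279.086, 587.027, 303.89] pointing down, gripper open.
Joint ranges: [-2.7, 2.7], [-0.37, 2.16], [-1.27, 1.26], [0.24, 2.4], [-1.31, 4.45], [0.19, 1.91], [-2.76, 2.76]. Speed limits (rad/s): [2.39, 2.39, 3.14, 3.14, 3.14, 3.14, 3.14].

### API

Orientations are given as a unit quaternion [w, x, y, z].
In Python, from rig import manip, eyes gives the robot as it stands. The module is installed in compiled form; this text tells all that it offers.
- The arm moves only by the tool play_rows, never from a script. Its argument "series" is a list of rows, each an object with "hand": the opening, from 0 (shut) to 1 (fully open); "translation": the shift along the tool's x, y, z in units of 4 cm (1.0 is 4 cm), a list of three; "twist": the turn, a rotation vector about the tool's x, y, z in units of 10 degrees (1.0 is 10 degrees), a list of three. In form: [{"hand": hand, "translation": [x, y, z], "twist": [rx, ry, rz]}, ...]. A call has 1 to 12 rows; each row shifts and turns the commanded pose from where the row before left it, along the tool's axes as they then stand; what a row does not reach is not made up. A row lasts 1/8 s, in which the tool goes at most 62.5 mm and 10.7 degrees, less where a joint would pass 70% of its speed; a pose out of reach is approached as far as the arm can. A call with a number of a shift or a turn outside -1 to 1 is refused whole. A call with a gripper value outside its range is refused whole. The fingers move at their own pace and stop on an object; the grip force is fixed at half the most. Time passes only in rows, so rows that do not move let the fingers close. It gives the time, the measured TCP pose, the force, the opening and the grip force at its end, in the units of the state.
- manip.state(): the state, without advancing time (a new reading comes with each control period).
- eyes.snapshot(name): name is "side" or "top" or "wrist"; returns the picture (480x640x3 uint8, red, green, blue); there is no depth.
- eyes.calibration(name): a dict with "fx", "fy", "cx", "cy" (pixels), "R" (3x3) and "t" (3): a world point X has camera coordinates R X + t. Camera axes: x right, y down, z forward; pixel columns grow to the right and rows downward; lengths in mm; the calibration is good to about 2 mm. A picture is of the moment at which its call begins: read the wrist's pose just before it. calibration takes no time and is no camera call; for the wrist camera it gives the pose at the moment of the call.
- manip.job_done(): hands the job in; it is judged then, once.
The state is a dict: "time_s": time; "joint_positions": joint angles; "joint_vel": joint speeds; "joint_torque": joint torques, N m; "position": TCP position; "eef_rot": TCP orientation; "contact_force": force on the tool from outside, world axes, zero at the start; "moment": the same for the moment, N m; "gripper_width": opening from 0.0 (shut) to 1.0 (fully open); "gripper_force": force on a finger pad.
Only numpy, scipy, OpenCV 4.12 (cv2) and the standard library are available. Lean on these libraries where they do the work, as an engineer would, in place of code of your own. Each camera call takes 0.05 s, during which the arm holds its last target. There are 200 camera calls.

## Working session

There is one attempt and no reset: what is moved stays moved. The work goes in short steps, Python scripts to look and compute and a tool call to move; the robot and the scene stay as the last step left them, time stands still between calls to the robot, and variables do not carry over. Pictures are saved under pics/ and viewed, at most 14 in all, crops included, and the job is handed in when it is done.

Besides the shell and the picture viewer there is one more tool, called after "Emit:" as name(argument=value, ...), one argument or row to a line, values as JSON. play_rows: Moves the arm, as the interface text tells. Its arguments: {"type":"object","properties":{"series":{"type":"array"}},"required":["series"]}

```bash
mkdir -p pics; cat > h.py <<'E'
import numpy as np, cv2
from rig import manip, eyes
from scipy.spatial.transform import Rotation as Ro
def snap(n,f=None):
    c=eyes.calibration(n); im=eyes.snapshot(n)[:,:,::-1].copy()
    if f: cv2.imwrite('pics/'+f,im)
    return im,c
def ray(c,u,v):
    R=np.array(c['R']);t=np.array(c['t'])
    d=R.T@np.array([(u-c['cx'])/c['fx'],(v-c['cy'])/c['fy'],1.]);return -R.T@t,d
def onz(c,u,v,z):
    o,d=ray(c,u,v);return o+d*(z-o[2])/d[2]
def proj(c,X):
    p=np.array(c['R'])@np.array(X,float)+np.array(c['t']);return c['fx']*p[0]/p[2]+c['cx'],c['fy']*p[1]/p[2]+c['cy']
def tri(c1,p1,c2,p2):
    o1,d1=ray(c1,*p1);o2,d2=ray(c2,*p2)
    s=np.linalg.lstsq(np.c_[d1,-d2],o2-o1,rcond=None)[0]
    a=o1+d1*s[0];b=o2+d2*s[1];return (a+b)/2,np.linalg.norm(a-b)
def pose():
    s=manip.state();w,x,y,z=s['eef_rot'];return np.array(s['position']),Ro.from_quat([x,y,z,w]).as_matrix(),s
E
python3 - <<'E'
from h import *
for n in('top','side','wrist'):
    im,c=snap(n,n+'0.png'); print(n,-np.array(c['R']).T@np.array(c['t']))
p,R,s=pose();print(p,R.round(3),s['time_s'],s['gripper_width'],s['contact_force'])
E
```

```text
top [ 310.96696339   -3.23286293 1262.08607679]
side [ 108.42251795 -969.40149834 1027.02631185]
wrist [205.54741917 620.47842782 373.32299425]
[278.9105973  586.6739011  303.21721417] [[-0.903  0.429 -0.001]
 [ 0.429  0.903 -0.001]
 [-0.    -0.001 -1.   ]] 0.15 1.000838428781822 [-0.0903534  -0.6121588  -0.16002145]
```

View pics/top0.png

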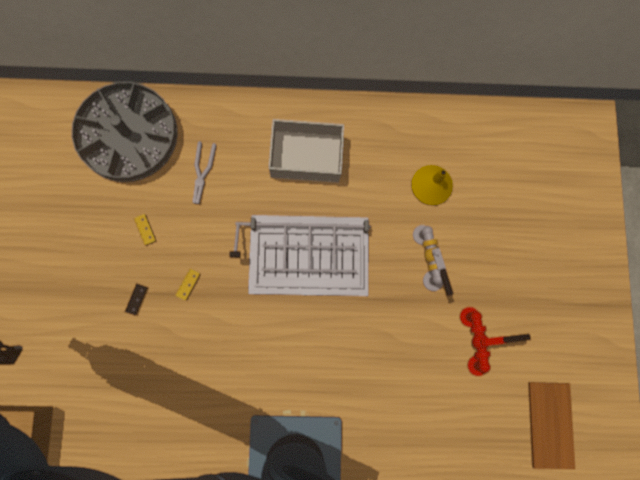

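View pics/side0.png

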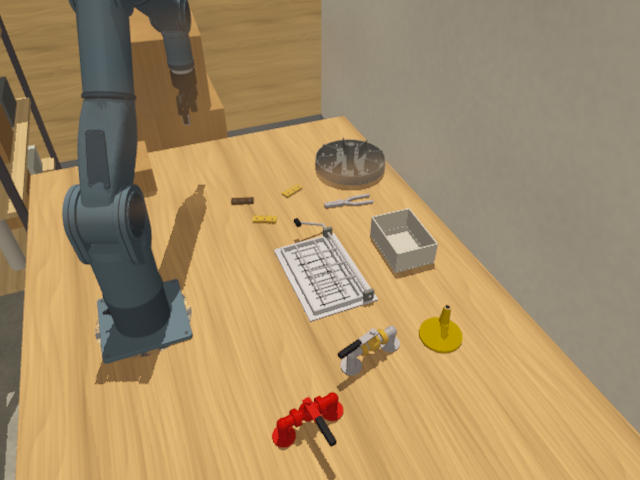

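The top view shows two brass hinges at (145,230) and (188,284), and a black look-alike at (136,299) that I leave alone. The tray is at (309,256) with its knob at (235,254). There are two valves: a steel one at (435,260) with its handle along the pipe (open), and a red one at (480,342), which is the look-alike. The steel valve is the one meant, so I'll confirm that in an enlarged crop.

```bash
python3 - <<'E'
import cv2,numpy as np
t=cv2.imread('pics/top0.png');s=cv2.imread('pics/side0.png')
def cr(i,x,y,w,h,W,H):return cv2.resize(i[y:y+h,x:x+w],(W,H),interpolation=cv2.INTER_CUBIC)
a=np.hstack([cr(t,225,205,160,100,480,300),cr(t,400,215,107,100,320,300)])
b=np.hstack([cr(s,265,210,133,100,400,300),cr(s,320,310,133,100,400,300)])
cv2.imwrite('pics/c1.png',np.vstack([a,b]))
from h import *
c=eyes.calibration('top')
hsv=cv2.cvtColor(t,cv2.COLOR_BGR2HSV)
m=cv2.inRange(hsv,(20,170,120),(32,255,255))
for q in cv2.findContours(m,0,2)[0]:
    if cv2.contourArea(q)>60:
        r=cv2.minAreaRect(q);bx=[onz(c,*p,10)[:2].round(0).tolist() for p in cv2.boxPoints(r)];print(r,onz(c,*r[0],10).round(1),bx)
E
```

```text
((187.3114013671875, 284.1661071777344), (11.764705657958984, 30.588237762451172), 28.07248878479004) [418.6 278.4  10. ] [[391.0, 307.0], [459.0, 276.0], [446.0, 250.0], [378.0, 281.0]]
((144.362060546875, 229.15516662597656), (29.525558471679688, 12.070197105407715), 68.19859313964844) [554.5 395.3  10. ] [[583.0, 425.0], [596.0, 398.0], [526.0, 365.0], [514.0, 392.0]]
((431.5, 184.5), (39.0, 41.0), 90.0) [ 695.3 -336.2   10. ] [[747.0, -283.0], [750.0, -391.0], [645.0, -389.0], [641.0, -282.0]]
```

View pics/c1.png

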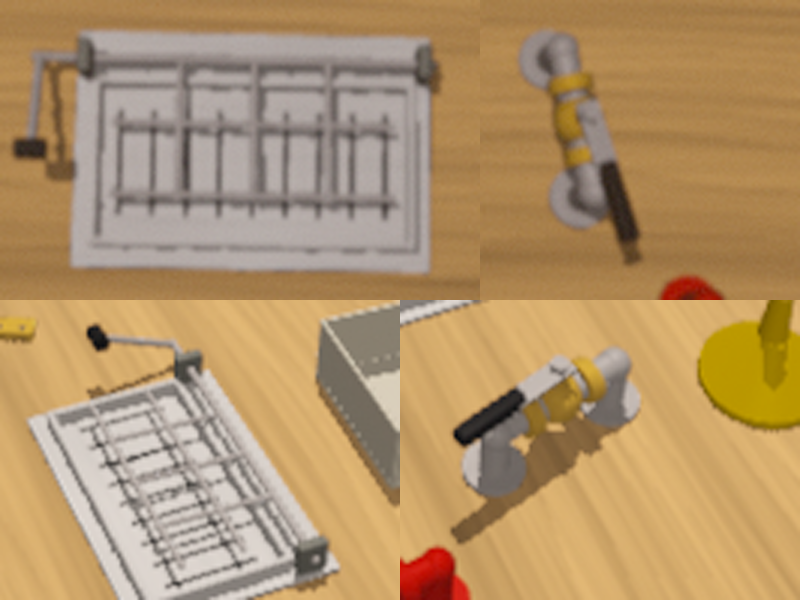

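View pics/wrist0.png

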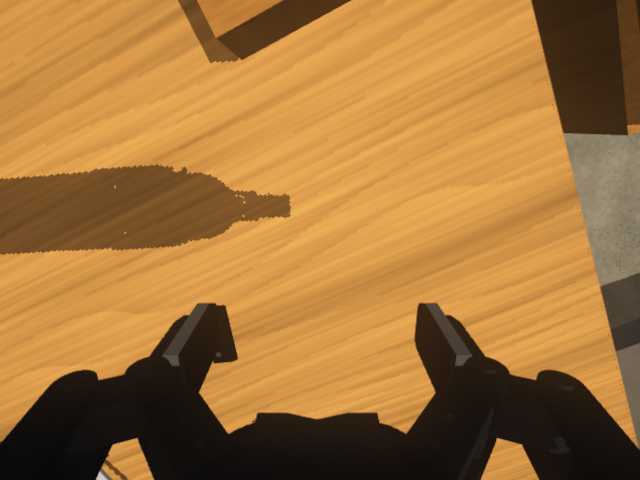

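The crop confirms it: the steel valve at top px (435,260) with its black sleeve near (447,285) is the one meant, and its handle is along the pipe. The wrist view shows bare shelf and no further hinge. Next I work out the tray and valve poses.

```bash
python3 - <<'E'
from h import *
c=eyes.calibration('top');s=eyes.calibration('side')
T=lambda x,y:(225+x/3,205+y/3); V=lambda x,y:(400+(x-480)/3,215+y/3)
S1=lambda x,y:(265+x/3,210+(y-300)/3); S2=lambda x,y:(320+(x-400)/3,310+(y-300)/3)
C=[onz(c,*T(*p),6)[:2] for p in[(80,32),(430,38),(429,270),(72,266)]];print('plate',np.round(C,0).tolist())
print('knob',tri(c,T(29,148),s,S1(97,337)), 'blockL',onz(c,*T(86,52),42),'blockR',onz(c,*T(423,58),42), 'knob@57',onz(c,*T(29,148),57))
print('sleeve ends', onz(c,*V(608,168),86),onz(c,*V(628,238),86),'tip tri',tri(c,V(627,238),s,S2(462,436)),'tip2',tri(c,V(608,168),s,S2(518,396)))
print('axis',tri(c,V(592,112),s,S2(560,366)),onz(c,*V(592,112),86))
print('pipe ends',onz(c,*V(563,45),60),onz(c,*V(590,195),60),'flanges',onz(c,*V(548,60),2),onz(c,*V(578,198),2))
for n,m in(('hand',None),):
  pass
E
```

```text
plate [[599.0, 128.0], [603.0, -172.0], [404.0, -172.0], [399.0, 125.0]]
knob (array([488.14621899, 158.52949601,  61.26174737]), np.float64(2.1196362551489605)) blockL [573.56934061 118.08501755  42.        ] blockR [ 576.97242714 -161.43624678   42.        ] knob@57 [489.82143142 158.87724145  57.        ]
sleeve ends [ 459.51251059 -339.3088226    86.        ] [ 404.53469148 -354.05618155   86.        ] tip tri (array([ 405.29537826, -353.82653043,   84.77565581]), np.float64(1.4080125574234093)) tip2 (array([ 459.41742987, -338.62464148,   88.65327442]), np.float64(0.49268355944869824))
axis (array([ 502.69503126, -325.93069443,   90.33455432]), np.float64(1.4245915629611505)) [ 504.10395929 -327.34752419   86.        ]
pipe ends [ 563.40213692 -311.53743249   60.        ] [ 440.45607652 -331.65889348   60.        ] flanges [ 562.04413014 -313.24925752    2.        ] [ 443.88250783 -337.23680051    2.        ]
```

Emit:
play_rows(
  series=[
    {"hand": 0.0,"translation": [0,0,0],"twist": [0,0,-1]},
    {"hand": 0.0,"translation": [0,0,0],"twist": [0,0,-1]},
    {"hand": 0.0,"translation": [0,0,0],"twist": [0,0,-0.54]},
    {"hand": 0.0,"translation": [-0.8,-0.9,0],"twist": [0,0,0]},
    {"hand": 0.0,"translation": [-0.8,-0.9,0],"twist": [0,0,0]},
    {"hand": 0.0,"translation": [-0.8,-0.9,0],"twist": [0,0,0]},
    {"hand": 0.0,"translation": [-0.8,-0.9,0],"twist": [0,0,0]},
    {"hand": 0.0,"translation": [-0.8,-0.9,0],"twist": [0,0,0]},
    {"hand": 0.0,"translation": [-0.4,-1,0],"twist": [0,0,0]},
    {"hand": 0.0,"translation": [-0.4,-1,0],"twist": [0,0,0]},
    {"hand": 0.0,"translation": [-0.4,-1,0],"twist": [0,0,0]},
    {"hand": 0.0,"translation": [-0.4,-1,0],"twist": [0,0,0]},
  ],
)

```text
time_s: 1.65
position: [503.2, 245.5, 303.8]
eef_rot: [-0.0, 0.0, 1.0, -0.0]
contact_force: [0.3, 0.1, -0.7]
gripper_width: -0.001
gripper_force: 0.0
```

```bash
python3 - <<'E'
from h import *
A=np.array([504,-327])
def P(th,e=20):
    t=np.radians(th);return A+80*np.array([np.cos(t),np.sin(t)])-e*np.array([-np.sin(t),np.cos(t)])
q=np.array([415,-303.])
print(P(197)-q)
pr=q
for th in list(range(197,288,10)):
    p=P(th);d=(p-pr)/40;pr=p;print(th,p.round(1),[round(-d[0],2),round(d[1],2)])
E
```

```text
[  6.64818543 -28.26364126]
197 [ 421.6 -331.3] [np.float64(-0.17), np.float64(-0.71)]
207 [ 423.6 -345.5] [np.float64(-0.05), np.float64(-0.36)]
217 [ 428.1 -359.2] [np.float64(-0.11), np.float64(-0.34)]
227 [ 434.8 -371.9] [np.float64(-0.17), np.float64(-0.32)]
237 [ 443.7 -383.2] [np.float64(-0.22), np.float64(-0.28)]
247 [ 454.3 -392.8] [np.float64(-0.27), np.float64(-0.24)]
257 [ 466.5 -400.5] [np.float64(-0.3), np.float64(-0.19)]
267 [ 479.8 -405.8] [np.float64(-0.33), np.float64(-0.13)]
277 [ 493.9 -408.8] [np.float64(-0.35), np.float64(-0.07)]
287 [ 508.3 -409.4] [np.float64(-0.36), np.float64(-0.01)]
```

Emit:
play_rows(
  series=[
    {"hand": 0,"translation": [0.18,-1,0],"twist": [0,0,0]},
    {"hand": 0,"translation": [0.18,-1,0],"twist": [0,0,0]},
    {"hand": 0,"translation": [0.18,-1,0],"twist": [0,0,0]},
    {"hand": 0,"translation": [0.18,-1,0],"twist": [0,0,0]},
    {"hand": 0,"translation": [0.18,-1,0],"twist": [0,0,0]},
    {"hand": 0,"translation": [0.18,-1,0],"twist": [0,0,0]},
    {"hand": 0,"translation": [0.18,-1,0],"twist": [0,0,0]},
    {"hand": 0,"translation": [0.18,-1,0],"twist": [0,0,0]},
    {"hand": 0,"translation": [0.18,-1,0],"twist": [0,0,0]},
    {"hand": 0,"translation": [0.18,-1,0],"twist": [0,0,0]},
    {"hand": 0,"translation": [0.18,-1,0],"twist": [0,0,0]},
    {"hand": 0,"translation": [0.18,-0.9,0],"twist": [0,0,0]},
  ],
)

```text
time_s: 3.15
position: [415.8, -230.4, 303.9]
eef_rot: [0.0, 0.0, 1.0, -0.0]
contact_force: [0.0, 0.5, -0.0]
gripper_width: -0.004
gripper_force: 0.0
```

```bash
python3 - <<'E'
from h import *
im,c=snap('wrist','w1.png');t,ct=snap('top','top1.png')
hsv=cv2.cvtColor(t,cv2.COLOR_BGR2HSV)
m=cv2.inRange(hsv,(20,170,120),(32,255,255))
for q in cv2.findContours(m,0,2)[0]:
    if cv2.contourArea(q)>60:
        r=cv2.minAreaRect(q);print(np.round(r[0],1),np.round(r[1],1),r[2],onz(ct,*r[0],10).round(1))
E
```

```text
[187.3 284.1] [11.8 30.6] 28.610462188720703 [418.8 278.4  10. ]
[144.4 229.2] [29.5 12.1] 66.80140686035156 [554.4 395.2  10. ]
[431.5 184.5] [39. 41.] 90.0 [ 695.3 -336.2   10. ]
```

View pics/w1.png

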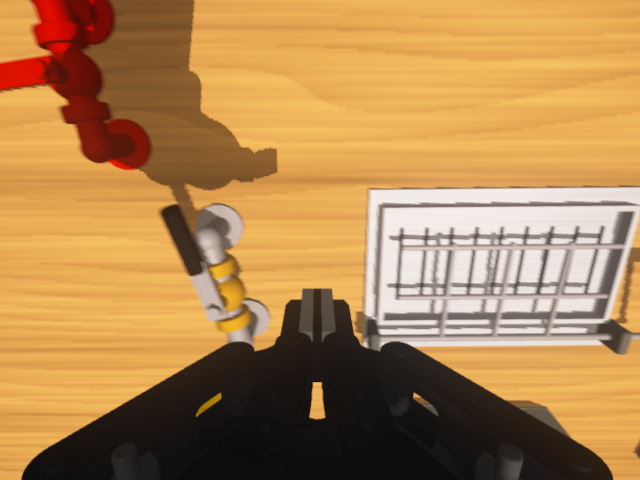

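Emit:
play_rows(
  series=[
    {"hand": 0,"translation": [0,-0.9,1],"twist": [0,0,0]},
    {"hand": 0,"translation": [0,-0.93,1],"twist": [0,0,0]},
    {"hand": 0,"translation": [0,0,1],"twist": [0,0,0]},
    {"hand": 0,"translation": [0,0,0.92],"twist": [0,0,0]},
    {"hand": 0,"translation": [-0.17,-0.4,0],"twist": [0,0,0]},
    {"hand": 0,"translation": [0,-0.31,0],"twist": [0,0,0]},
    {"hand": 0,"translation": [-0.05,-0.36,0],"twist": [0,0,0]},
    {"hand": 0,"translation": [-0.11,-0.34,0],"twist": [0,0,0]},
    {"hand": 0,"translation": [-0.17,-0.32,0],"twist": [0,0,0]},
  ],
)

```text
time_s: 4.38
position: [436.3, -372.0, 147.3]
eef_rot: [-0.0, 0.0, 1.0, 0.0]
contact_force: [-1.1, 4.4, 0.2]
gripper_width: 0.001
gripper_force: 1.5
```

Emit:
play_rows(
  series=[
    {"hand": 0,"translation": [-0.22,-0.28,0],"twist": [0,0,0]},
    {"hand": 0,"translation": [-0.27,-0.24,0],"twist": [0,0,0]},
    {"hand": 0,"translation": [-0.3,-0.19,0],"twist": [0,0,0]},
    {"hand": 0,"translation": [-0.33,-0.13,0],"twist": [0,0,0]},
    {"hand": 0,"translation": [-0.2,-0.04,0],"twist": [0,0,0]},
    {"hand": 0,"translation": [0,0,0],"twist": [0,0,0]},
  ],
)

```text
time_s: 5.12
position: [490.1, -407.4, 147.3]
eef_rot: [0.001, 0.0, 1.0, -0.001]
contact_force: [0.6, 0.0, 0.5]
gripper_width: -0.0
gripper_force: 0.0
```

Emit:
play_rows(
  series=[
    {"hand": 0,"translation": [-0.12,-0.01,0],"twist": [0,0,0]},
    {"hand": 0,"translation": [-0.1,0,0],"twist": [0,0,0]},
    {"hand": 0,"translation": [-0.05,0,0],"twist": [0,0,0]},
  ],
)

```text
time_s: 5.5
position: [499.9, -407.2, 147.3]
eef_rot: [0.0, 0.0, 1.0, -0.0]
contact_force: [-4.1, 1.2, 1.8]
gripper_width: 0.0
gripper_force: 1.6
```

```bash
python3 - <<'E'
from h import *
t,ct=snap('top');s,cs=snap('side')
a=cv2.resize(t[215:315,390:523],(400,300),interpolation=2);b=cv2.resize(s[310:410,320:453],(400,300),interpolation=2)
cv2.imwrite('pics/c2.png',np.hstack([a,b]));print(pose()[2]['contact_force'])
E
```

```text
[-3.18002512  1.16337032  1.30773337]
```

View pics/c2.png

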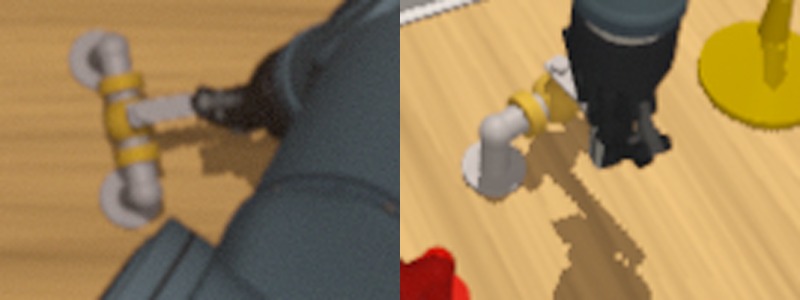

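The handle is nearly square to the pipe, running from (130,112) to (205,100) in the crop. I'll keep nudging until it meets the stop.

Emit:
play_rows(
  series=[
    {"hand": 0,"translation": [-0.1,0.01,0],"twist": [0,0,0]},
    {"hand": 0,"translation": [0,0,0],"twist": [0,0,0]},
  ],
)

```text
time_s: 5.85
position: [500.8, -407.3, 147.1]
eef_rot: [-0.003, 0.001, 1.0, 0.001]
contact_force: [-11.7, 1.4, 7.6]
gripper_width: -0.003
gripper_force: 5.4
```

Emit:
play_rows(
  series=[
    {"hand": 0,"translation": [-0.1,0.01,0],"twist": [0,0,0]},
    {"hand": 0,"translation": [0,0,0],"twist": [0,0,0]},
  ],
)

```text
time_s: 6.1
position: [501.6, -407.3, 146.9]
eef_rot: [-0.006, 0.002, 1.0, 0.001]
contact_force: [-20.1, 2.8, 14.8]
gripper_width: -0.005
gripper_force: 9.5
```

Emit:
play_rows(
  series=[
    {"hand": 0,"translation": [0.9,0,0],"twist": [0,0,0]},
    {"hand": 0,"translation": [0,0,-1],"twist": [0,0,0]},
    {"hand": 0,"translation": [0,0,-1],"twist": [0,0,0]},
    {"hand": 0.6,"translation": [0,1,-1],"twist": [0,0,0]},
    {"hand": 0.6,"translation": [0,1,0],"twist": [0,0,0]},
    {"hand": 0.6,"translation": [0,1,0],"twist": [0,0,0]},
    {"hand": 0.6,"translation": [0,1,0],"twist": [0,0,0]},
    {"hand": 0.6,"translation": [0,1,0],"twist": [0,0,0]},
    {"hand": 0.6,"translation": [0,1,0],"twist": [0,0,0]},
    {"hand": 0.6,"translation": [0,1,0],"twist": [0,0,0]},
    {"hand": 0.6,"translation": [0,1,0],"twist": [0,0,0]},
    {"hand": 0.6,"translation": [0,1,0],"twist": [0,0,0]},
  ],
)

```text
time_s: 7.6
position: [473.0, -44.4, 267.7]
eef_rot: [0.002, 0.0, 1.0, 0.0]
contact_force: [0.4, 0.6, -0.1]
gripper_width: 0.599
gripper_force: 0.0
```

Emit:
play_rows(
  series=[
    {"hand": 0.6,"translation": [-0.1,1,0],"twist": [0,0,0]},
    {"hand": 0.6,"translation": [-0.1,1,0],"twist": [0,0,0]},
    {"hand": 0.6,"translation": [-0.1,1,0],"twist": [0,0,0]},
    {"hand": 0.6,"translation": [-0.1,1,0],"twist": [0,0,0]},
    {"hand": 0.6,"translation": [0,1,0],"twist": [0,0,0]},
    {"hand": 0.6,"translation": [0,0,0],"twist": [0,0,0]},
  ],
)

```text
time_s: 8.35
position: [488.3, 158.3, 267.5]
eef_rot: [0.001, -0.003, 1.0, 0.002]
contact_force: [-0.5, -0.3, 0.1]
gripper_width: 0.596
gripper_force: 0.0
```

```bash
python3 - <<'E'
from h import *
im,c=snap('wrist','w2.png');t,ct=snap('top')
p,R,s=pose();print(p,s['contact_force'])
for z in(57,):print('knob est px',proj(c,[489.5,158.7,57]))
a=cv2.resize(t[205:305,390:523],(532,400),interpolation=2);cv2.imwrite('pics/c3.png',np.hstack([cv2.resize(im,(533,400)),a[:,:260]]))
E
```

```text
[488.46699329 154.10458653 267.33734509] [ 0.02594577 -0.18464082  0.52345215]
knob est px (np.float64(317.45562691880434), np.float64(226.13468655362064))
```

View pics/c3.png

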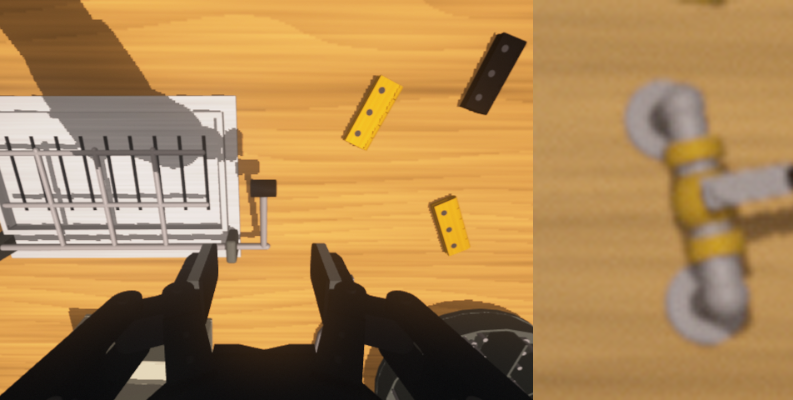

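Wrist view: the knob is at (316,226), which matches the estimate of (489.5,158.7), and the handle is crosswise. I descend onto the knob.

Emit:
play_rows(
  series=[
    {"hand": 0.6,"translation": [0,0,1],"twist": [0,0,0]},
    {"hand": 0.6,"translation": [0,0,1],"twist": [0,0,0]},
    {"hand": 0.6,"translation": [0,0,1],"twist": [0,0,0]},
    {"hand": 0.6,"translation": [0,0,0],"twist": [0,0,0]},
  ],
)

```text
time_s: 8.95
position: [486.7, 151.8, 145.2]
eef_rot: [-0.002, 0.001, 1.0, -0.001]
contact_force: [-0.8, 0.1, 0.7]
gripper_width: 0.602
gripper_force: 0.0
```

```bash
python3 - <<'E'
from h import *
p,R,s=pose();print(p,s['position'],Ro.from_matrix(R).as_euler('xyz',degrees=True))
im,c=snap('wrist');p2,R,s=pose();print(p2)
g=cv2.cvtColor(im,cv2.COLOR_BGR2GRAY);u,v=map(int,proj(c,[489.5,158.7,57]));print(u,v)
m=(g<45).astype(np.uint8);n,l,st,ce=cv2.connectedComponentsWithStats(m)
for i in range(1,n):
    if st[i,4]>200:print(st[i],ce[i].round(1),onz(c,*ce[i],60).round(1))
E
```

```text
[486.71058988 151.82044369 145.18423681] [486.71058988 151.82044369 145.18423681] [-179.85844067   -0.26335509  179.85688328]
[487.9825095  152.42478358 146.9526969 ]
332 297
[215 191  11  59 268] [220.2 218.7] [446.8 105.5  60. ]
[    0   318   639   162 51917] [315.8 422.9] [568.8 150.   60. ]
```

Emit:
play_rows(
  series=[
    {"hand": 0.6,"translation": [-0.06,0.16,0.4],"twist": [0,0,0]},
    {"hand": 0.6,"translation": [0,0,0.45],"twist": [0,0,0]},
    {"hand": 0.6,"translation": [0,0,0],"twist": [0,0,0]},
    {"hand": 0.6,"translation": [0,0,0],"twist": [0,0,0]},
  ],
)

```text
time_s: 9.5
position: [490.5, 160.1, 113.2]
eef_rot: [-0.0, 0.0, 1.0, -0.0]
contact_force: [0.4, -0.0, -0.2]
gripper_width: 0.6
gripper_force: 0.0
```

```bash
python3 - <<'E'
from h import *
im,c=snap('wrist','w3.png');p,R,s=pose();print(p,s['contact_force']);print(proj(c,[489.5,158.7,57]))
E
```

```text
[490.73319295 160.07946781 113.41010798] [-0.7177998   0.46511168  0.30573479]
(np.float64(315.59118474039457), np.float64(324.3304226245277))
```

View pics/w3.png

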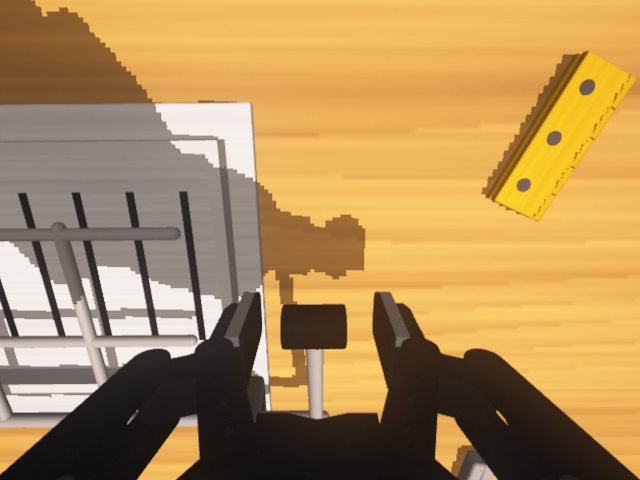

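The knob, at (314,327), sits centred between the fingers. I close on it and swing the lever back along its arc.

```bash
python3 - <<'E'
import numpy as np
a=np.radians(np.arange(160,50,-10));P=90.5*np.c_[np.cos(a),np.sin(a)]
for d,p in zip(np.diff(P,axis=0)/40,P[1:]):print([round(-d[0],2),0,round(-d[1],2)],p.round(1))
E
```

```text
[np.float64(-0.17), 0, np.float64(-0.36)] [-78.4  45.2]
[np.float64(-0.23), 0, np.float64(-0.32)] [-69.3  58.2]
[np.float64(-0.28), 0, np.float64(-0.28)] [-58.2  69.3]
[np.float64(-0.32), 0, np.float64(-0.23)] [-45.2  78.4]
[np.float64(-0.36), 0, np.float64(-0.17)] [-31.  85.]
[np.float64(-0.38), 0, np.float64(-0.1)] [-15.7  89.1]
[np.float64(-0.39), 0, np.float64(-0.03)] [ 0.  90.5]
[np.float64(-0.39), 0, np.float64(0.03)] [15.7 89.1]
[np.float64(-0.38), 0, np.float64(0.1)] [31. 85.]
[np.float64(-0.36), 0, np.float64(0.17)] [45.3 78.4]
```

Emit:
play_rows(
  series=[
    {"hand": 0,"translation": [0,0,0],"twist": [0,0,0]},
    {"hand": 0,"translation": [0,0,0],"twist": [0,0,0]},
    {"hand": 0,"translation": [0,0,0],"twist": [0,0,0]},
    {"hand": 0,"translation": [0,0,0],"twist": [0,0,0]},
  ],
)

```text
time_s: 10.05
position: [490.6, 158.9, 113.3]
eef_rot: [-0.0, 0.001, 1.0, -0.001]
contact_force: [-0.6, -5.4, 2.7]
gripper_width: 0.289
gripper_force: 59.0
```

Emit:
play_rows(
  series=[
    {"hand": 0,"translation": [-0.17,0,-0.36],"twist": [0,0,0]},
    {"hand": 0,"translation": [-0.23,0,-0.32],"twist": [0,0,0]},
    {"hand": 0,"translation": [-0.28,0,-0.28],"twist": [0,0,0]},
    {"hand": 0,"translation": [-0.32,0,-0.23],"twist": [0,0,0]},
    {"hand": 0,"translation": [-0.36,0,-0.17],"twist": [0,0,0]},
  ],
)

```text
time_s: 10.68
position: [543.3, 159.2, 166.7]
eef_rot: [-0.003, 0.0, 1.0, -0.001]
contact_force: [-3.0, -3.3, -16.2]
gripper_width: 0.291
gripper_force: 59.7
```

Emit:
play_rows(
  series=[
    {"hand": 0,"translation": [-0.38,0,-0.1],"twist": [0,0,0]},
    {"hand": 0,"translation": [-0.39,0,-0.03],"twist": [0,0,0]},
    {"hand": 0,"translation": [-0.39,0,0.03],"twist": [0,0,0]},
    {"hand": 0,"translation": [-0.38,0,0.1],"twist": [0,0,0]},
    {"hand": 0,"translation": [-0.3,0,0.14],"twist": [0,0,0]},
    {"hand": 0,"translation": [0,0,0],"twist": [0,0,0]},
  ],
)

```text
time_s: 11.42
position: [619.1, 159.8, 162.2]
eef_rot: [-0.0, 0.0, 1.0, -0.0]
contact_force: [-1.6, -5.0, -1.3]
gripper_width: 0.287
gripper_force: 58.9
```

Emit:
play_rows(
  series=[
    {"hand": 0,"translation": [-0.07,0,0.04],"twist": [0,0,0]},
    {"hand": 0,"translation": [0,0,0],"twist": [0,0,0]},
  ],
)

```text
time_s: 11.68
position: [621.2, 159.8, 161.1]
eef_rot: [-0.0, 0.0, 1.0, -0.0]
contact_force: [-2.9, -4.6, 1.3]
gripper_width: 0.289
gripper_force: 58.7
```

Emit:
play_rows(
  series=[
    {"hand": 0,"translation": [-0.07,0,0.04],"twist": [0,0,0]},
    {"hand": 0,"translation": [0,0,0],"twist": [0,0,0]},
  ],
)

```text
time_s: 11.92
position: [624.0, 159.8, 159.7]
eef_rot: [-0.0, 0.0, 1.0, -0.0]
contact_force: [-3.5, -4.0, 0.3]
gripper_width: 0.286
gripper_force: 58.7
```

Emit:
play_rows(
  series=[
    {"hand": 0,"translation": [-0.07,0,0.04],"twist": [0,0,0]},
    {"hand": 0,"translation": [0,0,0],"twist": [0,0,0]},
  ],
)

```text
time_s: 12.18
position: [626.7, 159.8, 158.1]
eef_rot: [-0.0, 0.001, 1.0, -0.0]
contact_force: [-3.5, -4.2, 0.7]
gripper_width: 0.284
gripper_force: 58.6
```

Emit:
play_rows(
  series=[
    {"hand": 0,"translation": [-0.1,0,0.06],"twist": [0,0,0]},
    {"hand": 0,"translation": [0,0,0],"twist": [0,0,0]},
  ],
)

```text
time_s: 12.42
position: [630.8, 159.9, 155.6]
eef_rot: [-0.0, 0.0, 1.0, -0.0]
contact_force: [-3.6, -4.6, -0.0]
gripper_width: 0.287
gripper_force: 58.7
```

```bash
python3 - <<'E'
from h import *
im,c=snap('wrist');s,cs=snap('side')
cv2.imwrite('pics/c4.png',np.hstack([cv2.resize(im,(400,300)),cv2.resize(s[190:340,240:440],(400,300),interpolation=2)]))
E
```

```text
(no output)
```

View pics/c4.png

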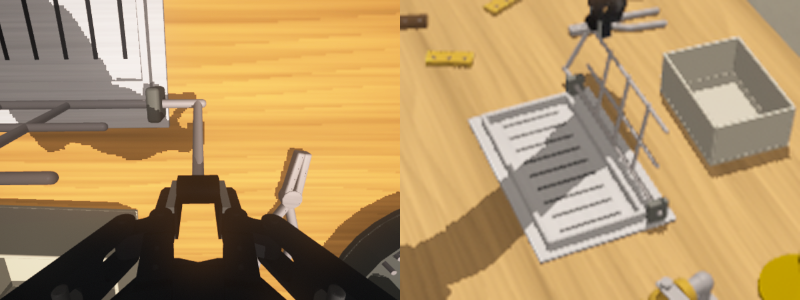

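The grid leans slightly past upright and the knob is still held between the fingers. I'll push on to the stop.

Emit:
play_rows(
  series=[
    {"hand": 0,"translation": [-0.1,0,0.07],"twist": [0,0,0]},
    {"hand": 0,"translation": [0,0,0],"twist": [0,0,0]},
  ],
)

```text
time_s: 12.78
position: [632.5, 160.0, 154.3]
eef_rot: [-0.003, 0.0, 1.0, -0.0]
contact_force: [-16.8, -5.9, 21.4]
gripper_width: 0.28
gripper_force: 58.3
```

Emit:
play_rows(
  series=[
    {"hand": 0,"translation": [-0.1,0,0.07],"twist": [0,0,0]},
    {"hand": 0,"translation": [0,0,0],"twist": [0,0,0]},
  ],
)

```text
time_s: 13.02
position: [634.8, 160.0, 152.2]
eef_rot: [-0.005, 0.0, 1.0, -0.0]
contact_force: [-26.0, -7.0, 32.1]
gripper_width: 0.277
gripper_force: 56.9
```

The lever is at its stop. I release it and go above the nearer hinge at (418.6,278.4).

Emit:
play_rows(
  series=[
    {"hand": 0.6,"translation": [0.12,0,-0.08],"twist": [0,0,0]},
    {"hand": 0.6,"translation": [0,0,0],"twist": [0,0,0]},
    {"hand": 0.6,"translation": [0,0,0],"twist": [0,0,0]},
    {"hand": 0.6,"translation": [0,0,-1],"twist": [0,0,0]},
    {"hand": 0.6,"translation": [0,0,-1],"twist": [0,0,0]},
    {"hand": 0.6,"translation": [0.9,0.5,0],"twist": [0,0,0]},
    {"hand": 0.6,"translation": [0.9,0.5,0],"twist": [0,0,0]},
    {"hand": 0.6,"translation": [0.9,0.5,0],"twist": [0,0,0]},
    {"hand": 0.6,"translation": [0.9,0.5,0],"twist": [0,0,0]},
    {"hand": 0.6,"translation": [0.9,0.5,0],"twist": [0,0,0]},
    {"hand": 0.6,"translation": [0.8,0.45,0],"twist": [0,0,0]},
  ],
)

```text
time_s: 14.4
position: [421.2, 279.4, 232.4]
eef_rot: [0.0, -0.0, 1.0, 0.001]
contact_force: [0.3, 1.0, 0.2]
gripper_width: 0.6
gripper_force: 0.0
```

Emit:
play_rows(
  series=[
    {"hand": 0.6,"translation": [0,0,0],"twist": [0,0,1]},
    {"hand": 0.6,"translation": [0,0,0],"twist": [0,0,1]},
    {"hand": 0.6,"translation": [0,0,0.5],"twist": [0,0,0.45]},
    {"hand": 0.6,"translation": [0,0,0.5],"twist": [0,0,0]},
    {"hand": 0.6,"translation": [0,0,0],"twist": [0,0,0]},
    {"hand": 0.6,"translation": [0,0,0],"twist": [0,0,0]},
  ],
)

```text
time_s: 15.15
position: [422.7, 278.5, 192.9]
eef_rot: [0.0, 0.212, 0.977, 0.0]
contact_force: [-0.4, 0.4, 0.2]
gripper_width: 0.599
gripper_force: 0.0
```

```bash
cat >> h.py <<'E'
def hinges(n='wrist',f=None,z=10):
    im,c=snap(n,f)
    hsv=cv2.cvtColor(im,cv2.COLOR_BGR2HSV);m=cv2.inRange(hsv,(20,170,90),(32,255,255))
    m=cv2.morphologyEx(m,cv2.MORPH_CLOSE,np.ones((9,9)) if n=='wrist' else np.ones((3,3)))
    for q in cv2.findContours(m,0,2)[0]:
        if cv2.contourArea(q)>(1500 if n=='wrist' else 60):
            P=np.array([onz(c,*p,z)[:2] for p in q[:,0].astype(float)],np.float32)
            r=cv2.minAreaRect(P);b=cv2.boxPoints(r);e=[b[1]-b[0],b[2]-b[1]];L=e[0] if np.linalg.norm(e[0])>np.linalg.norm(e[1]) else e[1]
            print(n,'ctr',np.round(r[0],1),'size',np.round(r[1],1),'long',round(np.degrees(np.arctan2(L[1],L[0]))%180,1),'px',q[:,0].mean(0).round())
E
python3 - <<'E'
from h import *
hinges('wrist','w4.png');hinges('top');p,R,s=pose();print(p,R.round(3),s['contact_force'])
E
```

```text
wrist ctr [552.6 396.4] size [75.9 28.7] long 25.8 px [513. 312.]
wrist ctr [417.7 279.2] size [28.9 76.2] long 155.3 px [311. 233.]
top ctr [397.5 288.3] size [29.1 27.5] long 66.9 px [182. 292.]
top ctr [443.3 267.1] size [28.1 21. ] long 66.9 px [192. 274.]
top ctr [566.6 389.2] size [65.2 20.3] long 43.7 px [146. 225.]
top ctr [ 695.7 -336.5] size [105.4 108.7] long 91.8 px [433. 184.]
[422.72379395 278.53351165 193.12416591] [[-0.91   0.415  0.001]
 [ 0.415  0.91   0.001]
 [-0.001  0.002 -1.   ]] [0.52207861 0.6013553  0.19261703]
```

Emit:
play_rows(
  series=[
    {"hand": 0.6,"translation": [0.12,-0.03,1],"twist": [0,0,0]},
    {"hand": 0.6,"translation": [0,0,1],"twist": [0,0,0]},
    {"hand": 0.6,"translation": [0,0,0.6],"twist": [0,0,0]},
    {"hand": 0.6,"translation": [0,0,0.32],"twist": [0,0,0]},
    {"hand": 0.6,"translation": [0,0,0],"twist": [0,0,0]},
    {"hand": 0,"translation": [0,0,0],"twist": [0,0,0]},
    {"hand": 0,"translation": [0,0,0],"twist": [0,0,0]},
    {"hand": 0,"translation": [0,0,0],"twist": [0,0,0]},
    {"hand": 0,"translation": [0,0,0],"twist": [0,0,0]},
  ],
)

```text
time_s: 16.38
position: [418.1, 279.6, 77.0]
eef_rot: [0.001, 0.212, 0.977, 0.001]
contact_force: [-1.0, -0.8, 5.8]
gripper_width: 0.323
gripper_force: 59.0
```

Emit:
play_rows(
  series=[
    {"hand": 0,"translation": [0,0,-1],"twist": [0,0,0]},
    {"hand": 0,"translation": [0,0,-1],"twist": [0,0,-1]},
    {"hand": 0,"translation": [0,0,0],"twist": [0,0,-1]},
    {"hand": 0,"translation": [0,0,0],"twist": [0,0,-0.45]},
    {"hand": 0,"translation": [-0.3,-1,0],"twist": [0,0,0]},
    {"hand": 0,"translation": [-0.3,-1,0],"twist": [0,0,0]},
    {"hand": 0,"translation": [-0.3,-1,0],"twist": [0,0,0]},
    {"hand": 0,"translation": [-0.3,-1,0],"twist": [0,0,0]},
    {"hand": 0,"translation": [-0.3,-1,0],"twist": [0,0,0]},
    {"hand": 0,"translation": [-0.15,-1,0],"twist": [0,0,0]},
    {"hand": 0,"translation": [0,-1,0],"twist": [0,0,0]},
    {"hand": 0,"translation": [0,-1,0],"twist": [0,0,0]},
  ],
)

```text
time_s: 17.88
position: [483.4, -42.4, 156.4]
eef_rot: [0.001, 0.0, 1.0, -0.0]
contact_force: [0.2, -0.2, -1.4]
gripper_width: 0.324
gripper_force: 60.0
```

Emit:
play_rows(
  series=[
    {"hand": 0,"translation": [0,-0.3,0],"twist": [0,0,0]},
    {"hand": 0,"translation": [0,0,0],"twist": [0,0,0]},
    {"hand": 0,"translation": [0,0,0],"twist": [0,0,0]},
  ],
)

```text
time_s: 18.25
position: [483.3, -51.4, 155.7]
eef_rot: [0.0, -0.001, 1.0, 0.0]
contact_force: [-0.2, -0.5, -1.4]
gripper_width: 0.324
gripper_force: 60.0
```

```bash
python3 - <<'E'
from h import *
hinges('wrist','w5.png',z=90);p,R,s=pose();print(p,R.round(3),s['contact_force'],s['gripper_width'])
E
```

```text
wrist ctr [503.7 -52.5] size [30.  28.5] long 0.1 px [316. 344.]
[483.30608952 -51.30177198 155.64468486] [[-1.    -0.002  0.   ]
 [-0.002  1.     0.001]
 [-0.     0.001 -1.   ]] [ 0.17721492 -0.10113317 -1.53237223] 0.32443744206768804
```

View pics/w5.png

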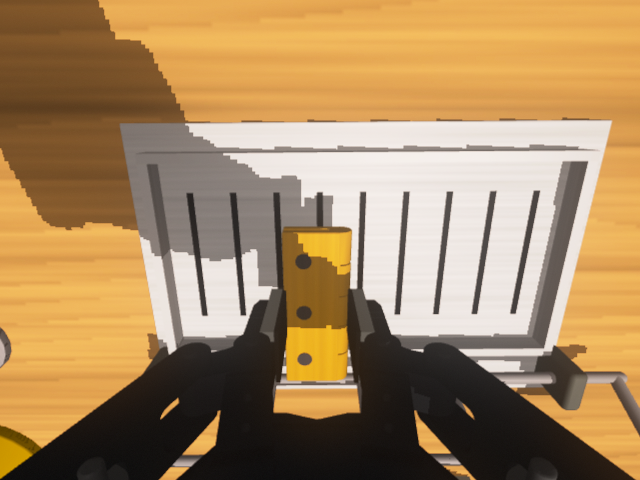

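The hinge is held square over the tray floor. I lower it, release it, rise, and look from above.

Emit:
play_rows(
  series=[
    {"hand": 0,"translation": [0,0,0.8],"twist": [0,0,0]},
    {"hand": 0,"translation": [0,0,0.6],"twist": [0,0,0]},
    {"hand": 0,"translation": [0,0,0.2],"twist": [0,0,0]},
    {"hand": 0,"translation": [0,0,0.18],"twist": [0,0,0]},
    {"hand": 0,"translation": [0,0,0],"twist": [0,0,0]},
    {"hand": 0.5,"translation": [0,0,0],"twist": [0,0,0]},
    {"hand": 0.5,"translation": [0,0,0],"twist": [0,0,0]},
    {"hand": 0.5,"translation": [0,0,-0.5],"twist": [0,0,0]},
    {"hand": 0.5,"translation": [0,0,-1],"twist": [0,0,0]},
    {"hand": 0.5,"translation": [0,0,-1],"twist": [0,0,0]},
  ],
)

```text
time_s: 19.55
position: [483.0, -53.0, 185.7]
eef_rot: [0.0, 0.0, 1.0, -0.0]
contact_force: [1.1, -0.2, 0.2]
gripper_width: 0.506
gripper_force: 0.0
```

Emit:
play_rows(
  series=[
    {"hand": 0.6,"translation": [-0.15,1,0],"twist": [0,0,0]},
    {"hand": 0.6,"translation": [-0.15,1,0],"twist": [0,0,0]},
    {"hand": 0.6,"translation": [-0.15,1,0],"twist": [0,0,0]},
    {"hand": 0.6,"translation": [-0.15,1,0],"twist": [0,0,0]},
    {"hand": 0.6,"translation": [-0.15,1,0],"twist": [0,0,0]},
    {"hand": 0.6,"translation": [-0.15,1,0],"twist": [0,0,0]},
    {"hand": 0.6,"translation": [-0.15,1,0],"twist": [0,0,0]},
    {"hand": 0.6,"translation": [-0.15,1,0],"twist": [0,0,0]},
    {"hand": 0.6,"translation": [-0.15,1,0],"twist": [0,0,0]},
    {"hand": 0.6,"translation": [-0.15,1,0],"twist": [0,0,0]},
    {"hand": 0.6,"translation": [-0.15,1,0],"twist": [0,0,0]},
    {"hand": 0.6,"translation": [-0.1,0.2,0],"twist": [0,0,-0.8]},
  ],
)

```text
time_s: 21.05
position: [552.1, 399.2, 184.6]
eef_rot: [0.0, -0.073, 0.997, 0.001]
contact_force: [-0.7, 0.0, -0.5]
gripper_width: 0.601
gripper_force: 0.0
```

Emit:
play_rows(
  series=[
    {"hand": 0.6,"translation": [0,0,0],"twist": [0,0,-0.9]},
    {"hand": 0.6,"translation": [0,0,0],"twist": [0,0,-0.9]},
    {"hand": 0.6,"translation": [0,0,0],"twist": [0,0,0]},
    {"hand": 0.6,"translation": [0,0,0],"twist": [0,0,0]},
  ],
)

```text
time_s: 21.55
position: [553.4, 394.8, 184.5]
eef_rot: [0.0, -0.223, 0.975, 0.0]
contact_force: [0.7, 0.3, 0.0]
gripper_width: 0.604
gripper_force: 0.0
```

```bash
python3 - <<'E'
from h import *
hinges('wrist','w6.png');hinges('top','top6.png');hinges('side','side6.png');p,R,s=pose();print(p,R.round(3),s['contact_force'])
E
```

```text
wrist ctr [556.2 397.8] size [68.8 28.7] long 26.1 px [320. 222.]
top ctr [484.9 -53.7] size [68.8 22.8] long 1.3 px [323. 260.]
top ctr [555.2 395.5] size [77.1 29.1] long 25.9 px [144. 229.]
top ctr [ 695.7 -336.4] size [105.4 108.8] long 91.8 px [430. 183.]
side ctr [ 502.1 -300.5] size [47.5 45.5] long 10.6 px [367. 345.]
side ctr [ 692.8 -328.1] size [138.  109.8] long 78.7 px [441. 332.]
side ctr [482.5 -51.5] size [28.7 74.6] long 179.9 px [322. 280.]
[553.29595615 395.06206698 184.40733419] [[-0.9   -0.437  0.   ]
 [-0.437  0.9   -0.   ]
 [-0.    -0.    -1.   ]] [-0.03025887 -0.43768321  0.567482  ]
```

Emit:
play_rows(
  series=[
    {"hand": 0.6,"translation": [0,0.03,1],"twist": [0,0,0]},
    {"hand": 0.6,"translation": [0,0,0.9],"twist": [0,0,0]},
    {"hand": 0.6,"translation": [0,0,0.5],"twist": [0,0,0]},
    {"hand": 0.6,"translation": [0,0,0.28],"twist": [0,0,0]},
    {"hand": 0.6,"translation": [0,0,0],"twist": [0,0,0]},
    {"hand": 0,"translation": [0,0,0],"twist": [0,0,0]},
    {"hand": 0,"translation": [0,0,0],"twist": [0,0,0]},
    {"hand": 0,"translation": [0,0,0],"twist": [0,0,0]},
    {"hand": 0,"translation": [0,0,0],"twist": [0,0,0]},
  ],
)

```text
time_s: 22.82
position: [553.7, 396.7, 78.8]
eef_rot: [0.001, -0.225, 0.974, 0.001]
contact_force: [-1.0, 0.2, 6.3]
gripper_width: 0.319
gripper_force: 59.0
```

Emit:
play_rows(
  series=[
    {"hand": 0,"translation": [0,0,-1],"twist": [0,0,0]},
    {"hand": 0,"translation": [0,0,-1],"twist": [0,0,0.9]},
    {"hand": 0,"translation": [0,0,0],"twist": [0,0,0.9]},
    {"hand": 0,"translation": [0,0,0],"twist": [0,0,0.8]},
    {"hand": 0,"translation": [0.5,-1,0],"twist": [0,0,0]},
    {"hand": 0,"translation": [0.5,-1,0],"twist": [0,0,0]},
    {"hand": 0,"translation": [0.5,-1,0],"twist": [0,0,0]},
    {"hand": 0,"translation": [0.27,-1,0],"twist": [0,0,0]},
    {"hand": 0,"translation": [0,-1,0],"twist": [0,0,0]},
    {"hand": 0,"translation": [0,-1,0],"twist": [0,0,0]},
    {"hand": 0,"translation": [0,-1,0],"twist": [0,0,0]},
    {"hand": 0,"translation": [0,-1,0],"twist": [0,0,0]},
  ],
)

```text
time_s: 24.32
position: [482.0, 74.9, 157.6]
eef_rot: [0.001, 0.0, 1.0, 0.0]
contact_force: [0.6, 0.8, -0.9]
gripper_width: 0.318
gripper_force: 59.6
```

Emit:
play_rows(
  series=[
    {"hand": 0,"translation": [0,-1,0],"twist": [0,0,0]},
    {"hand": 0,"translation": [0,-0.47,0],"twist": [0,0,0]},
    {"hand": 0,"translation": [0,0,0],"twist": [0,0,0]},
    {"hand": 0,"translation": [0,0,0],"twist": [0,0,0]},
  ],
)

```text
time_s: 24.82
position: [482.0, 18.6, 157.3]
eef_rot: [0.0, -0.0, 1.0, 0.0]
contact_force: [0.3, 0.3, -1.7]
gripper_width: 0.319
gripper_force: 59.6
```

```bash
python3 - <<'E'
from h import *
hinges('wrist','w7.png',z=90);p,R,s=pose();print(p,R.round(3),s['contact_force'],s['gripper_width'])
E
```

```text
wrist ctr [502.5  17.6] size [28.  30.7] long 178.9 px [322. 343.]
wrist ctr [467.2 -28.6] size [18.7 21.8] long 180.0 px [209. 279.]
[481.99495245  18.81329063 157.26706077] [[-1.    -0.002  0.   ]
 [-0.002  1.     0.001]
 [-0.     0.001 -1.   ]] [ 0.07018341  0.17113315 -1.17407621] 0.3166366033241453
```

Emit:
play_rows(
  series=[
    {"hand": 0,"translation": [0,0,0.8],"twist": [0,0,0]},
    {"hand": 0,"translation": [0,0,0.6],"twist": [0,0,0]},
    {"hand": 0,"translation": [0,0,0.2],"twist": [0,0,0]},
    {"hand": 0,"translation": [0,0,0.18],"twist": [0,0,0]},
    {"hand": 0,"translation": [0,0,0],"twist": [0,0,0]},
    {"hand": 0.5,"translation": [0,0,0],"twist": [0,0,0]},
    {"hand": 0.5,"translation": [0,0,0],"twist": [0,0,0]},
    {"hand": 0.5,"translation": [0,0,-0.5],"twist": [0,0,0]},
    {"hand": 0.5,"translation": [0,0,-1],"twist": [0,0,0]},
    {"hand": 0.5,"translation": [0,0,-1],"twist": [0,0,0]},
    {"hand": 0.5,"translation": [0,0,-1],"twist": [0,0,0]},
  ],
)

```text
time_s: 26.25
position: [481.8, 17.3, 227.6]
eef_rot: [0.0, 0.0, 1.0, 0.0]
contact_force: [0.9, 0.6, -0.3]
gripper_width: 0.5
gripper_force: 0.0
```

Emit:
play_rows(
  series=[
    {"hand": 0.6,"translation": [-0.6,1,0],"twist": [0,0,0]},
    {"hand": 0.6,"translation": [-0.9,1,0],"twist": [0,0,0]},
    {"hand": 0.6,"translation": [-0.9,1,0],"twist": [0,0,0]},
    {"hand": 0.6,"translation": [-0.9,0.5,0],"twist": [0,0,0]},
    {"hand": 0.6,"translation": [-0.4,0,0],"twist": [0,0,0]},
    {"hand": 0.6,"translation": [0,0,0],"twist": [0,0,0]},
    {"hand": 0.6,"translation": [0,0,0],"twist": [0,0,0]},
  ],
)

```text
time_s: 27.12
position: [629.1, 156.8, 225.9]
eef_rot: [-0.0, 0.0, 1.0, -0.0]
contact_force: [-0.7, -0.7, 0.2]
gripper_width: 0.601
gripper_force: 0.0
```

```bash
python3 - <<'E'
from h import *
hinges('top','top7.png',z=16);hinges('side','side7.png',z=16);im,c=snap('wrist');p,R,s=pose();print(p,s['contact_force'])
t=cv2.imread('pics/top7.png')
cv2.imwrite('pics/c5.png',np.hstack([cv2.resize(im,(400,300)),cv2.resize(t,(400,300))]))
print(np.array(proj(c,[629,158.7,100]))*.625)
E
```

```text
top ctr [477.   17.9] size [58.1 25. ] long 1.9 px [293. 262.]
top ctr [ 693.8 -334.8] size [104.9 108. ] long 91.8 px [433. 184.]
side ctr [ 499.6 -304.4] size [47.2 44.9] long 11.0 px [367. 345.]
side ctr [ 689.4 -331.9] size [137.2 109.1] long 78.7 px [441. 332.]
side ctr [480.3 -57.2] size [29.  74.1] long 179.9 px [322. 280.]
side ctr [479.4  13.1] size [28.5 74.1] long 179.8 px [312. 265.]
[629.24174688 156.97337417 226.11762771] [-0.69269249  0.71647629  0.5032001 ]
[200.69839428 164.55934116]
```

View pics/c5.png

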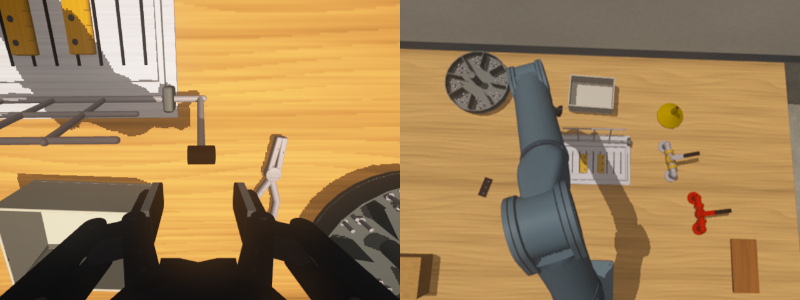

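Both hinges lie flat side by side in the tray, the handle is crosswise and the tub and pliers are untouched. The knob, at wrist crop (202,155), works out to about (622,159.5,104). I grip it again.

Emit:
play_rows(
  series=[
    {"hand": 0.6,"translation": [0.17,0.06,1],"twist": [0,0,0]},
    {"hand": 0.6,"translation": [0,0,0.7],"twist": [0,0,0]},
    {"hand": 0.6,"translation": [0,0,0],"twist": [0,0,0]},
    {"hand": 0,"translation": [0,0,0],"twist": [0,0,0]},
    {"hand": 0,"translation": [0,0,0],"twist": [0,0,0]},
    {"hand": 0,"translation": [0,0,0],"twist": [0,0,0]},
    {"hand": 0,"translation": [0,0,0],"twist": [0,0,0]},
  ],
)

```text
time_s: 28.15
position: [624.1, 159.8, 159.7]
eef_rot: [0.001, 0.0, 1.0, 0.0]
contact_force: [-0.3, -0.2, 7.3]
gripper_width: 0.292
gripper_force: 59.2
```

Emit:
play_rows(
  series=[
    {"hand": 0,"translation": [0.36,0,-0.17],"twist": [0,0,0]},
    {"hand": 0,"translation": [0.38,0,-0.1],"twist": [0,0,0]},
    {"hand": 0,"translation": [0.39,0,-0.03],"twist": [0,0,0]},
    {"hand": 0,"translation": [0.39,0,0.03],"twist": [0,0,0]},
    {"hand": 0,"translation": [0.38,0,0.1],"twist": [0,0,0]},
  ],
)

```text
time_s: 28.78
position: [553.6, 159.3, 170.0]
eef_rot: [0.008, 0.001, 1.0, 0.001]
contact_force: [4.6, -4.9, 23.2]
gripper_width: 0.286
gripper_force: 67.2
```

Emit:
play_rows(
  series=[
    {"hand": 0,"translation": [0.36,0,0.17],"twist": [0,0,0]},
    {"hand": 0,"translation": [0.32,0,0.23],"twist": [0,0,0]},
    {"hand": 0,"translation": [0.28,0,0.28],"twist": [0,0,0]},
    {"hand": 0,"translation": [0.23,0,0.32],"twist": [0,0,0]},
    {"hand": 0,"translation": [0.15,0,0.3],"twist": [0,0,0]},
    {"hand": 0,"translation": [0,0,0],"twist": [0,0,0]},
  ],
)

```text
time_s: 29.52
position: [493.4, 158.9, 113.2]
eef_rot: [0.0, 0.001, 1.0, -0.0]
contact_force: [-4.2, -3.5, 8.1]
gripper_width: 0.292
gripper_force: 85.5
```

Now I press further down to the stop.

Emit:
play_rows(
  series=[
    {"hand": 0,"translation": [0.03,0,0.08],"twist": [0,0,0]},
    {"hand": 0,"translation": [0,0,0],"twist": [0,0,0]},
  ],
)

```text
time_s: 29.78
position: [492.3, 158.8, 110.5]
eef_rot: [0.0, 0.001, 1.0, -0.0]
contact_force: [-4.3, -3.5, 7.7]
gripper_width: 0.291
gripper_force: 85.9
```

Emit:
play_rows(
  series=[
    {"hand": 0,"translation": [0.03,0,0.08],"twist": [0,0,0]},
    {"hand": 0,"translation": [0,0,0],"twist": [0,0,0]},
  ],
)

```text
time_s: 30.02
position: [491.5, 158.8, 107.4]
eef_rot: [0.001, 0.0, 1.0, -0.0]
contact_force: [-3.3, -4.4, 7.9]
gripper_width: 0.29
gripper_force: 85.9
```

Emit:
play_rows(
  series=[
    {"hand": 0,"translation": [0.02,0,0.1],"twist": [0,0,0]},
    {"hand": 0,"translation": [0,0,0],"twist": [0,0,0]},
  ],
)

```text
time_s: 30.28
position: [490.6, 158.8, 103.2]
eef_rot: [0.0, 0.0, 1.0, -0.001]
contact_force: [-2.9, -4.2, 6.0]
gripper_width: 0.288
gripper_force: 85.0
```

Emit:
play_rows(
  series=[
    {"hand": 0,"translation": [0.02,0,0.1],"twist": [0,0,0]},
    {"hand": 0,"translation": [0,0,0],"twist": [0,0,0]},
  ],
)

```text
time_s: 30.52
position: [490.6, 159.0, 102.2]
eef_rot: [0.001, 0.0, 1.0, -0.0]
contact_force: [-11.9, -6.8, 43.4]
gripper_width: 0.288
gripper_force: 89.2
```

```bash
python3 - <<'E'
from h import *
s,cs=snap('side');im,c=snap('wrist');print(pose()[2]['contact_force'])
cv2.imwrite('pics/c6.png',np.hstack([cv2.resize(s[190:340,240:440],(400,300),interpolation=2),cv2.resize(im,(400,300))]))
E
```

```text
[-11.56977578  -6.87380914  43.17335791]
```

View pics/c6.png

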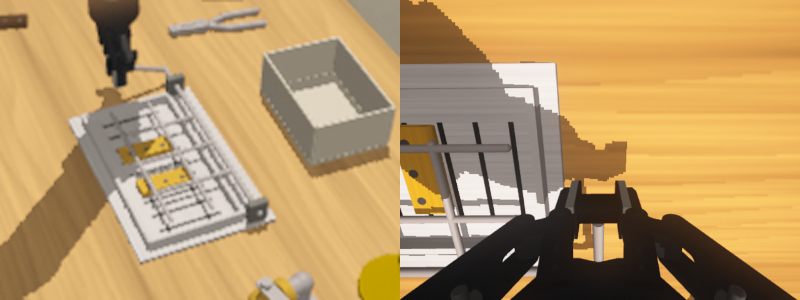

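The force jumps at the down stop, and the side view shows the grid lying level over both hinges. I release, rise, and head to the far side of the handle.

Emit:
play_rows(
  series=[
    {"hand": 0.6,"translation": [0,0,-0.1],"twist": [0,0,0]},
    {"hand": 0.6,"translation": [0,0,0],"twist": [0,0,0]},
    {"hand": 0.6,"translation": [0,0,0],"twist": [0,0,0]},
    {"hand": 0.6,"translation": [0,0,-1],"twist": [0,0,0]},
    {"hand": 0.6,"translation": [0,0,-1],"twist": [0,0,0]},
    {"hand": 0.6,"translation": [0,0,-1],"twist": [0,0,0]},
    {"hand": 0,"translation": [-0.14,-1,-0.5],"twist": [0,0,0]},
    {"hand": 0,"translation": [-0.14,-1,0],"twist": [0,0,0]},
    {"hand": 0,"translation": [-0.14,-1,0],"twist": [0,0,0]},
    {"hand": 0,"translation": [-0.14,-1,0],"twist": [0,0,0]},
    {"hand": 0,"translation": [-0.14,-1,0],"twist": [0,0,0]},
    {"hand": 0,"translation": [-0.14,-1,0],"twist": [0,0,0]},
  ],
)

```text
time_s: 32.12
position: [522.9, -81.5, 241.9]
eef_rot: [-0.0, 0.0, 1.0, 0.0]
contact_force: [0.6, 0.4, 0.3]
gripper_width: -0.001
gripper_force: 0.0
```

Emit:
play_rows(
  series=[
    {"hand": 0,"translation": [-0.14,-1,0],"twist": [0,0,0]},
    {"hand": 0,"translation": [-0.14,-1,0],"twist": [0,0,0]},
    {"hand": 0,"translation": [-0.14,-1,0],"twist": [0,0,0]},
    {"hand": 0,"translation": [-0.14,-1,0],"twist": [0,0,0]},
    {"hand": 0,"translation": [-0.14,-1,0],"twist": [0,0,0]},
    {"hand": 0,"translation": [-0.14,-1,0],"twist": [0,0,0]},
    {"hand": 0,"translation": [-0.14,-1,0],"twist": [0,0,0]},
    {"hand": 0,"translation": [-0.06,-0.87,0],"twist": [0,0,0]},
    {"hand": 0,"translation": [0,0,0],"twist": [0,0,0]},
    {"hand": 0,"translation": [0,0,0],"twist": [0,0,0]},
  ],
)

```text
time_s: 33.38
position: [564.5, -394.0, 241.6]
eef_rot: [-0.0, -0.0, 1.0, 0.001]
contact_force: [0.0, 1.3, -0.1]
gripper_width: -0.0
gripper_force: 0.0
```

```bash
python3 - <<'E'
from h import *
t,ct=snap('top');s,cs=snap('side');im,c=snap('wrist');p,R,st=pose();print(p,st['contact_force'])
T=lambda x,y,w,h,i,W,H:cv2.resize(i[y:y+h,x:x+w],(W,H),interpolation=2)
cv2.imwrite('pics/c7.png',np.vstack([np.hstack([T(225,205,160,120,t,400,300),T(265,200,133,100,s,400,300)]),np.hstack([cv2.resize(im,(400,300)),T(380,195,160,120,t,400,300)])]))
A=np.array([504,-327]);pr=None
for th in range(282,190,-9):
    a=np.radians(th);q=A+80*np.array([np.cos(a),np.sin(a)])+20*np.array([-np.sin(a),np.cos(a)])
    if pr is not None:d=(q-pr)/40;print(th,q.round(0),[round(-d[0],2),round(d[1],2)])
    else:print(q)
    pr=q
E
```

```text
[ 564.94995121 -393.47855461  242.17572222] [-0.16209274 -0.52969659 -0.15918204]
[ 540.19588728 -401.09357424]
273 [ 528. -406.] [np.float64(0.3), np.float64(-0.12)]
264 [ 516. -409.] [np.float64(0.32), np.float64(-0.07)]
255 [ 503. -409.] [np.float64(0.32), np.float64(-0.02)]
246 [ 490. -408.] [np.float64(0.32), np.float64(0.03)]
237 [ 477. -405.] [np.float64(0.31), np.float64(0.08)]
228 [ 465. -400.] [np.float64(0.3), np.float64(0.13)]
219 [ 454. -393.] [np.float64(0.27), np.float64(0.17)]
210 [ 445. -384.] [np.float64(0.24), np.float64(0.21)]
201 [ 436. -374.] [np.float64(0.21), np.float64(0.25)]
192 [ 430. -363.] [np.float64(0.16), np.float64(0.28)]
```

View pics/c7.png

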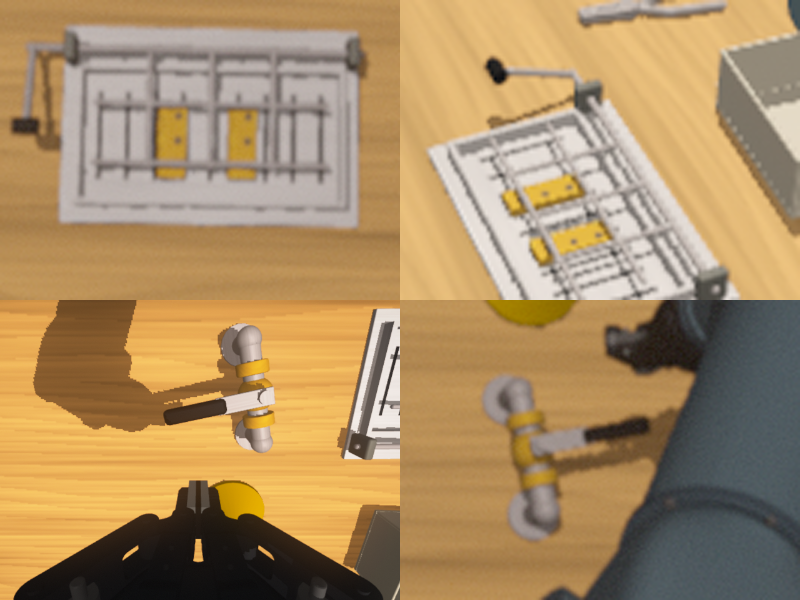

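The hold-down matches its starting pose, with the knob at top px (234.6,255) against (234.7,254) before, and both hinges are flat under it. The handle is still crosswise, so I turn the air back on.

Emit:
play_rows(
  series=[
    {"hand": 0,"translation": [0,0,1],"twist": [0,0,0]},
    {"hand": 0,"translation": [0,0,0.9],"twist": [0,0,0]},
    {"hand": 0,"translation": [0,0,0.47],"twist": [0,0,0]},
    {"hand": 0,"translation": [0.4,-0.1,0],"twist": [0,0,0]},
    {"hand": 0,"translation": [0.22,-0.08,0],"twist": [0,0,0]},
    {"hand": 0,"translation": [0.3,-0.12,0],"twist": [0,0,0]},
    {"hand": 0,"translation": [0.32,-0.07,0],"twist": [0,0,0]},
    {"hand": 0,"translation": [0.32,-0.02,0],"twist": [0,0,0]},
    {"hand": 0,"translation": [0.32,0.03,0],"twist": [0,0,0]},
  ],
)

```text
time_s: 34.65
position: [488.8, -409.9, 148.1]
eef_rot: [0.001, 0.0, 1.0, -0.001]
contact_force: [3.6, 0.8, 1.0]
gripper_width: 0.003
gripper_force: 1.6
```

Emit:
play_rows(
  series=[
    {"hand": 0,"translation": [0.31,0.08,0],"twist": [0,0,0]},
    {"hand": 0,"translation": [0.3,0.13,0],"twist": [0,0,0]},
    {"hand": 0,"translation": [0.27,0.17,0],"twist": [0,0,0]},
    {"hand": 0,"translation": [0.24,0.21,0],"twist": [0,0,0]},
    {"hand": 0,"translation": [0.18,0.2,0],"twist": [0,0,0]},
    {"hand": 0,"translation": [0,0,0],"twist": [0,0,0]},
  ],
)

```text
time_s: 35.4
position: [435.9, -377.0, 147.2]
eef_rot: [-0.001, 0.0, 1.0, 0.001]
contact_force: [0.3, -1.0, 0.1]
gripper_width: -0.003
gripper_force: 0.0
```

Emit:
play_rows(
  series=[
    {"hand": 0,"translation": [0.1,0.14,0],"twist": [0,0,0]},
    {"hand": 0,"translation": [0.04,0.1,0],"twist": [0,0,0]},
    {"hand": 0,"translation": [0,0,0],"twist": [0,0,0]},
  ],
)

```text
time_s: 35.78
position: [431.4, -367.9, 147.4]
eef_rot: [-0.0, 0.0, 1.0, 0.0]
contact_force: [1.0, -0.6, -0.5]
gripper_width: 0.001
gripper_force: 0.6
```

Nudging along the tangent until the stop pushes back.

Emit:
play_rows(
  series=[
    {"hand": 0,"translation": [0.02,0.1,0],"twist": [0,0,0]},
    {"hand": 0,"translation": [0,0,0],"twist": [0,0,0]},
  ],
)

```text
time_s: 36.02
position: [430.3, -364.1, 147.3]
eef_rot: [-0.001, 0.0, 1.0, 0.0]
contact_force: [0.3, -2.6, 0.5]
gripper_width: -0.001
gripper_force: 0.9
```

Emit:
play_rows(
  series=[
    {"hand": 0,"translation": [0.02,0.08,0],"twist": [0,0,0]},
    {"hand": 0,"translation": [0,0,0],"twist": [0,0,0]},
  ],
)

```text
time_s: 36.28
position: [429.9, -363.0, 147.7]
eef_rot: [0.001, 0.001, 1.0, -0.002]
contact_force: [0.8, -8.1, -3.2]
gripper_width: -0.004
gripper_force: 3.8
```

Emit:
play_rows(
  series=[
    {"hand": 0,"translation": [0.02,0.08,0],"twist": [0,0,0]},
    {"hand": 0,"translation": [0,0,0],"twist": [0,0,0]},
  ],
)

```text
time_s: 36.52
position: [429.6, -362.2, 148.0]
eef_rot: [0.002, 0.001, 1.0, -0.004]
contact_force: [3.1, -14.5, -9.1]
gripper_width: -0.001
gripper_force: 7.2
```

Emit:
play_rows(
  series=[
    {"hand": 0,"translation": [0.01,0.06,0],"twist": [0,0,0]},
    {"hand": 0,"translation": [0,0,0],"twist": [0,0,0]},
    {"hand": 0,"translation": [0,-0.9,0],"twist": [0,0,0]},
    {"hand": 0,"translation": [0,0,-1],"twist": [0,0,0]},
    {"hand": 0,"translation": [0,0,-1],"twist": [0,0,0]},
    {"hand": 0,"translation": [0,0,-1],"twist": [0,0,0]},
    {"hand": 0,"translation": [0,0.5,0],"twist": [0,0,0]},
    {"hand": 0,"translation": [0,1,0],"twist": [0,0,0]},
    {"hand": 0,"translation": [0,1,0],"twist": [0,0,0]},
    {"hand": 0,"translation": [0,1,0],"twist": [0,0,0]},
    {"hand": 0,"translation": [0,1,0],"twist": [0,0,0]},
    {"hand": 0,"translation": [0,0,0],"twist": [0,0,0]},
  ],
)

```text
time_s: 38.02
position: [428.2, -206.9, 266.3]
eef_rot: [-0.002, -0.003, 1.0, 0.002]
contact_force: [0.2, -1.2, -0.1]
gripper_width: -0.004
gripper_force: 0.0
```

```bash
python3 - <<'E'
from h import *
t,ct=snap('top');s,cs=snap('side');im,c=snap('wrist');p,R,st=pose();print(p,st['contact_force'],st['time_s'])
T=lambda x,y,w,h,i,W,H:cv2.resize(i[y:y+h,x:x+w],(W,H),interpolation=2)
cv2.imwrite('pics/c8.png',np.vstack([np.hstack([cv2.resize(t,(400,300)),cv2.resize(s,(400,300))]),np.hstack([cv2.resize(im,(400,300)),T(380,195,160,120,t,400,300)])]))
E
```

```text
[ 428.34831225 -211.47385622  266.93962717] [-0.41744896 -0.75390434 -0.07918685] 38.175
```

View pics/c8.png

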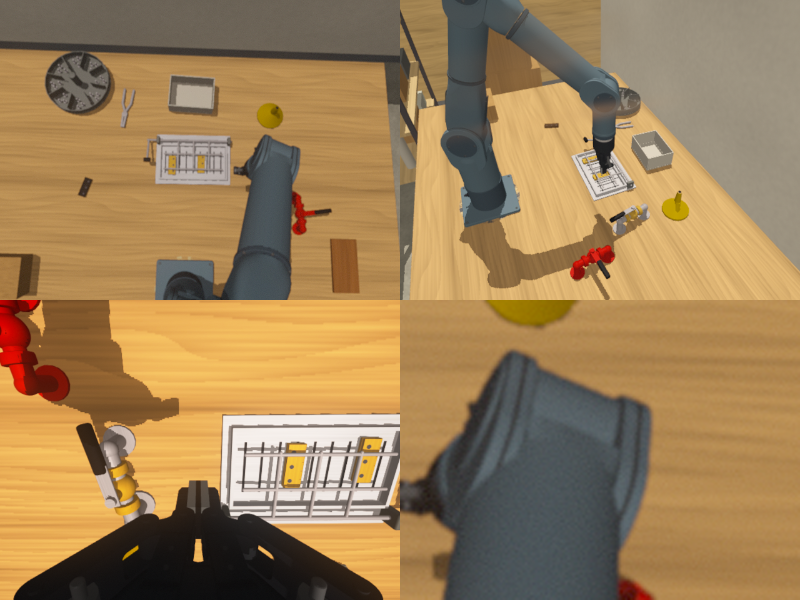

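The handle is in line with the pipe as at the start, both hinges lie flat under the lowered grid, and the bystanders have not moved. I hand the job in.

```bash
python3 -c "
from rig import manip
print(manip.job_done())"
```

```text
the job is handed in; nothing more can be done
None
```

I handed the job in at about 38 s: both hinges lie flat and side by side in the tray, the hold-down is pressed down to its stop, and the air was turned back on only after that; the pliers, funnel, tub and look-alikes were left alone.

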